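Lock the battery cover of the kitchen scale with the screwdriver

ROBOT

A 7-joint arm with a two-finger parallel gripper is mounted at the origin on the work surface. World frame = base frame: x ahead of the robot, y to its left, z up, the work surface at z = 0. Lengths are in m, angles in rad, forces in N, time in s.
With the tool pointing down it reaches from about 0.425 to 0.925 m from the base axis. Payload 6.8 kg.
Tool frame: the origin (TCP) lies at the very end of the fingers, on their centre line; the grasp point (between the pads) lies manip.tcp_to_grasp behind it (manip.tcp_to_grasp is the distance from the TCP to the grasp point, in m); z points along the fingers, y is the direction in which the jaws open and shut (so a half turn about z gives the same grasp; the last joint's range is limited). The gripper opens to 88 mm and grips with 3 to 60 N. Pads are 20 mm wide; open, the fingers measure 115 mm over their backs; the gripper's body (75 mm by 178 mm) begins 61 mm behind the grasp point.
Start: joints at [1.068, 0.477, 0.022, 1.555, -0.011, 1.109, -0.083], TCP at [0.26, -0.623, 0.223] pointing down, gripper open.
Joint ranges: [-2.96, 2.96], [-0.34, 2.1], [-1.41, 1.46], [0.24, 2.44], [-1.37, 4.51], [0.17, 1.92], [-2.96, 2.96]. Speed limits (rad/s): [2.39, 2.39, 3.14, 3.14, 3.14, 3.14, 3.14].

INTERFACE

Orientations are given as a rotation vector (axis times angle).
In Python, from rig import manip gives the robot as it stands.
- The arm moves only by the tool servo_tool, never from a script. Its argument "motion" is a list of rows, each a list of 7 numbers: the turn, a rotation vector about the world's x, y, z in units of 6 degrees (1.0 is 6 degrees), then the shift along the world's x, y, z in units of 30 mm (1.0 is 30 mm), then the gripper command: -1 is shut, 1 is fully open, values between are in proportion. A call has 1 to 5 rows; each row shifts and turns the pose as measured when the row begins; what a row does not reach is not made up. A row lasts 1/12 s, in which the tool goes at most 41.7 mm and 7.16 degrees, less where a joint would pass 70% of its speed; a pose out of reach is approached as far as the arm can. A call is refused whole if a number of a shift passes 1 or a number of a turn 1, either way. A call with a gripper value outside its range is refused whole. The fingers move at their own pace and stop on an object; the grip force is fixed at half the most. Time passes only in rows, so rows that do not move let the fingers close. It gives the time, the measured TCP pose, the force and the opening at its end, in the units of the state.
- manip.state(): the state, without advancing time (a new reading comes with each control period).
- manip.get_image(name): name is "side" or "top"; returns the picture (384x512x3 uint8, blue, green, red); there is no depth.
- manip.get_calibration(name): a dict with "mtx" (3x3 intrinsics, pixels), "eye" and "rotation" of the camera in the world. Camera axes: x right, y down, z forward; pixel columns grow to the right and rows downward; lengths in m; the calibration is good to about 2 mm. A picture is of the moment at which its call begins. get_calibration takes no time and is no camera call.
- manip.job_done(): hands the job in, once; it reports no verdict.
The state is a dict: "clock": time; "joints": joint angles; "joint_velocities": joint speeds; "joint_efforts": joint torques, N m; "position": TCP position; "ee_rot": TCP orientation; "force": force on the tool from outside, world axes, zero at the start; "moment": the same for the moment, N m; "opening": finger opening in m.
Only numpy, scipy, OpenCV 4.12 (cv2) and the standard library are available. Lean on these libraries where they do the work, as an engineer would, in place of code of your own. Each camera call takes 0.05 s, during which the arm holds its last target.

TASK

The kitchen scale (the rectangular gadget lying face down) has a new battery, and the big slotted screw in its battery cover still has to be locked. Take the screwdriver out of the wooden tool block, set its blade into that screw's slot, push the screw down against its spring and, still pushing, turn it clockwise to its stop, where the slot lies along the scale's long side. Then stand the screwdriver back in its own hole of the block, resting upright on its guard, and let go.

Things in the scene. Friction and masses are not known exactly. Their poses are not given: they have to be found in the camera images.
- driver_grip (a point): Centre of the long flat-sided black handle of the screwdriver, which stands blade down in the block; z up the handle. Handle 80 mm long, 34 mm along x, 28 mm along y. Guard disc 48 mm wide, underside 46 mm below this point. Shaft 8 mm thick; blade 16 mm wide along x, 3 mm thick along y, tip 106 mm below this point, on the axis. About 140 g. The start height, guard resting on the block, is 121 mm.
- block: Fixed wooden tool block, 100 mm along x, 200 mm along y, 75 mm high; origin under its centre. Two 33 mm square through holes with 4 mm bevels, 50 mm either side of the centre along y. The screwdriver stands in one, hanging by its guard; in the other an ice pick with a ball-shaped wooden handle, 54 mm above the block.
- screw_slot (a point): Middle of the slot floor of the scale's screw; z up, x along the slot. Scale fixed, white, 200 x 150 x 24 mm, face down, four feet 15 mm high. Steel head 35 mm wide; slot open at both ends, 8 mm deep, 7 mm wide, flaring to 13 mm on top. Floor 30 mm above the counter; sinks up to 5 mm on its spring (3 to 10.5 N); keep it 1.5 mm or more down while turning. The small cap on the round timer nearby is not it.
- screw (a joint): Turn of the scale's screw in rad, growing clockwise seen from above. Starts between 0 and 0.35; the stop, slot along the scale's long side, is at 1.05; locked counts from 0.87. Friction about 0.1 N m; it stays where it is left. The blade has about 0.26 rad of free play each way in the slot, so turn the tool by that much more.
Not all that is in view belongs to the job. What is shaped like the part that bears driver_grip but yellow is not meant. What is shaped like the part that bears screw_slot but red is not meant.

How it is judged:
On the way, in this order (a step that is already met when the one before it is completed fails the run):
1. the blade stands at the bottom of the scale screw's slot and pushes the screw down by 1.5 mm or more, before it is turned (horizontal distance between driver_grip and screw_slot below 0.02 m and distance between driver_grip and screw_slot below 0.111 m and height (world z) of screw_slot below 0.0285 m and angle between driver_grip's own z axis and vertical below 0.2 rad and value of joint screw below 0.6 rad), for 0.1 s.
2. the screw is turned to its stop (0.87 rad or more) with the blade still seated and pushing it down by 1.5 mm or more (horizontal distance between driver_grip and screw_slot below 0.02 m and distance between driver_grip and screw_slot below 0.111 m and height (world z) of screw_slot below 0.0285 m and angle between driver_grip's own z axis and vertical below 0.2 rad and value of joint screw above 0.87 rad), for 0.1 s.
At the end, for the whole second after the job is handed in: The scale's screw is turned to 0.87 rad or more (stop at 1.05), and the screwdriver stands at rest, released, in the hole it came from: handle centre within 20 mm of where it began, upright within 10 degrees (value of joint screw above 0.87 rad and distance of driver_grip from where it was at the start of the episode below 0.02 m and angle between driver_grip's own z axis and vertical below 0.17 rad); the robot touches nothing.
It fails at once if the screwdriver is dropped or laid down (angle between driver_grip's own z axis and vertical above 1 rad).
It also fails if it takes over 54 s, if anything falls off the work surface, if the arm or the gripper's body presses on something with over 40 N, if the wrist force passes 120 N, or if a joint passes its speed limit or range.

## Working session

There is one attempt and no reset: what is moved stays moved. The work goes in short steps, Python scripts to look and compute and a tool call to move; the robot and the scene stay as the last step left them, time stands still between calls to the robot, and variables do not carry over. Pictures are saved under pics/ and viewed, and the job is handed in when it is done.

Besides the shell and the picture viewer there is one more tool, called after "Emit:" by a JSON object that holds its "method" and its "body". servo_tool: Moves the arm, as the interface text tells. Its arguments: {"type":"object","properties":{"motion":{"type":"array","items":{"type":"array","items":{"type":"number"}}}},"required":["motion"]}

```bash
ls; mkdir -p pics
python3 - <<'E'
from rig import manip
import cv2
print(manip.state()); print(manip.tcp_to_grasp)
for n in("side","top"):
    cv2.imwrite(f"pics/{n}0.png",manip.get_image(n)); print(n,manip.get_calibration(n))
E
```

```text
pics
{'clock': 0.0, 'joints': array([ 1.06792981,  0.47780601,  0.02233565,  1.55646598, -0.01146878,
        1.10932239, -0.08309178]), 'joint_velocities': array([ 0.00070074,  0.00145617,  0.00020612,  0.00032269, -0.00053242,
       -0.00198999,  0.00051251]), 'joint_efforts': array([-1.61627131e-04, -5.82847095e+01,  1.53465170e+00, -2.72606313e+01,
       -5.43602253e-02,  1.69015367e-02,  1.31034085e-04]), 'position': array([ 0.25933759, -0.62251684,  0.22167159]), 'ee_rot': array([-3.07881549e+00, -6.15799316e-01,  8.30058533e-04]), 'force': array([-0.23613735, -0.36353029, -0.12813114]), 'moment': array([-0.01801017,  0.01129579, -0.00708195]), 'opening': 0.08829883600418334}
0.0187
side {'mtx': array([[440.31343404,   0.        , 250.01952841],
       [  0.        , 440.31343404, 185.31171554],
       [  0.        ,   0.        ,   1.        ]]), 'eye': array([0.04488242, 0.85417901, 0.7927595 ]), 'rotation': array([-0.68520367,  2.46772755, -1.37406382])}
top {'mtx': array([[473.48333294,   0.        , 252.01313934],
       [  0.        , 473.48333294, 195.96515275],
       [  0.        ,   0.        ,   1.        ]]), 'eye': array([ 0.45835881, -0.11976664,  1.70945586]), 'rotation': array([-2.1956692 ,  2.16002569, -0.07699274])}
```

View pics/side0.png

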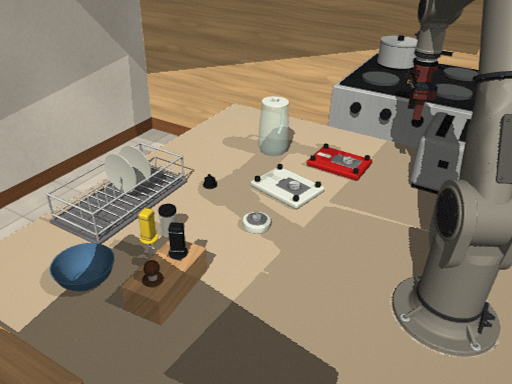

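View pics/top0.png

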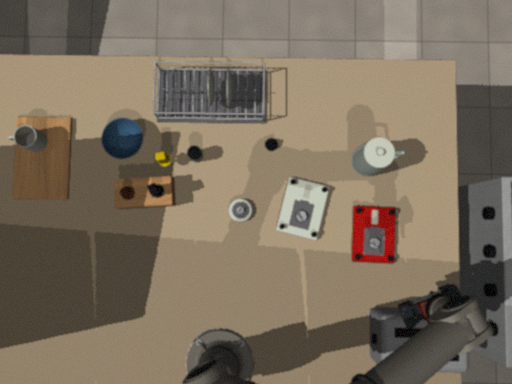

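Side view: the black driver is at about (177,240) in the block, the ice pick at (152,270), the yellow decoy at (148,225) and the white scale at (288,186). In the top view the driver is at about (156,190) and the scale screw at (302,215). I'll zoom in on both.

```bash
cat > h.py <<'E'
import numpy as np, cv2
from scipy.spatial.transform import Rotation as R
from rig import manip
CAL={n:manip.get_calibration(n) for n in("side","top")}
def ray(n,u,v):
    c=CAL[n]; d=R.from_rotvec(c["rotation"]).as_matrix()@np.linalg.inv(c["mtx"])@[u,v,1]
    return np.array(c["eye"]),d/np.linalg.norm(d)
def onz(n,u,v,z):
    e,d=ray(n,u,v); return e+d*(z-e[2])/d[2]
def tri(a,b):
    (e1,d1),(e2,d2)=ray("side",*a),ray("top",*b)
    s=np.linalg.lstsq(np.c_[d1,-d2],e2-e1,rcond=None)[0]
    p,q=e1+s[0]*d1,e2+s[1]*d2; return (p+q)/2,np.linalg.norm(p-q)
def proj(n,p):
    c=CAL[n]; q=R.from_rotvec(c["rotation"]).as_matrix().T@(np.array(p)-c["eye"]); w=c["mtx"]@q; return w[:2]/w[2]
def crop(img,x0,y0,x1,y1,s,fn):
    cv2.imwrite(fn,cv2.resize(img[y0:y1,x0:x1],None,fx=s,fy=s,interpolation=cv2.INTER_CUBIC))
E
python3 - <<'E'
from h import *
for n in CAL: print(n, R.from_rotvec(CAL[n]["rotation"]).as_matrix().round(3).tolist())
s=cv2.imread("pics/side0.png");t=cv2.imread("pics/top0.png")
a=cv2.resize(s[200:325,110:235],(600,600),interpolation=cv2.INTER_CUBIC);cv2.imwrite("pics/c1.png",a)
crop(t,100,140,200,220,7,"pics/c2.png")
crop(s,235,150,335,225,7,"pics/c3.png")
crop(t,265,170,345,245,8,"pics/c4.png")
E
```

```text
side [[-0.863, -0.285, 0.418], [-0.505, 0.449, -0.737], [0.022, -0.847, -0.532]]
top [[0.017, -0.997, 0.078], [-1.0, -0.016, 0.008], [-0.007, -0.078, -0.997]]
```

View pics/c1.png

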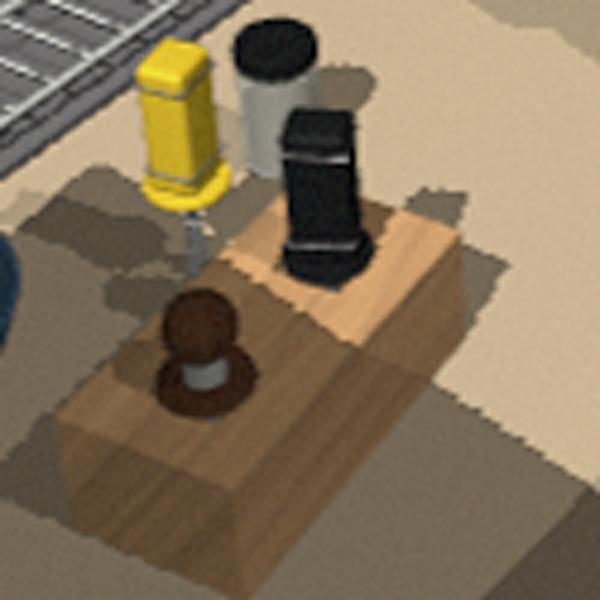

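View pics/c2.png

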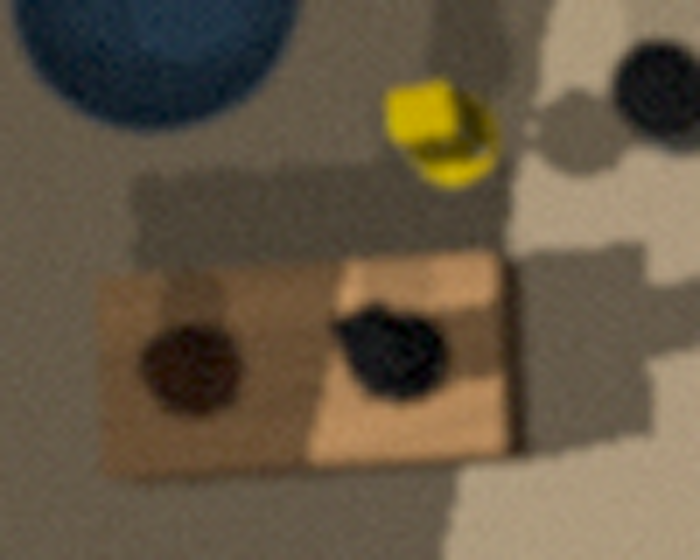

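View pics/c3.png

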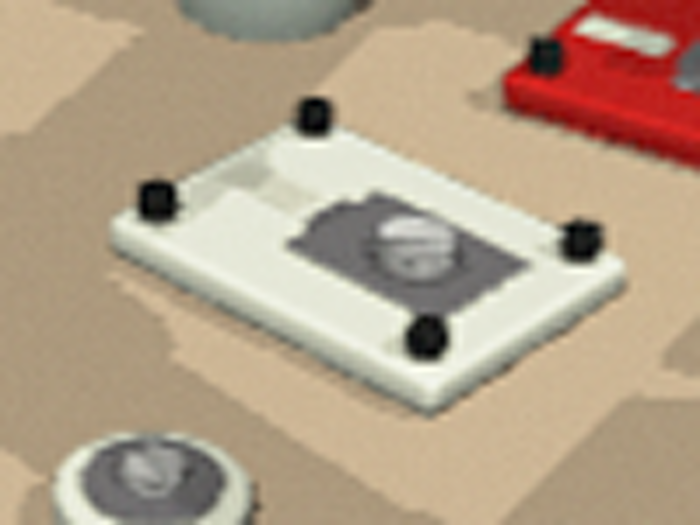

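View pics/c4.png

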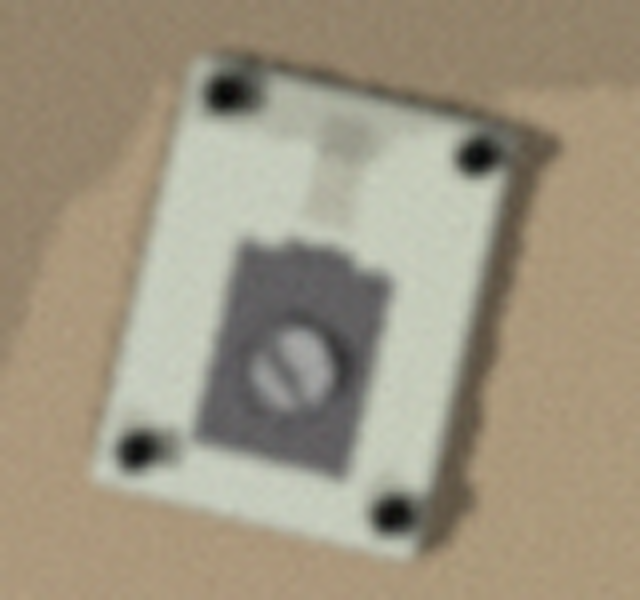

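The black driver's head is at side-crop (318,120). The scale's slot runs up-left to down-right, about 58° counter-clockwise of the long side. Next I'll measure the precise features.

Run:
```python
from h import *
ims={n:cv2.imread(f"pics/{n}0.png") for n in("side","top")}
t=ims["top"]; s=ims["side"]
def stretch(c,k): return np.clip(c.astype(float)*k,0,255).astype(np.uint8)
g=stretch(cv2.resize(t[178:204,142:172],None,fx=20,fy=20,interpolation=cv2.INTER_CUBIC),4)
cv2.imwrite("pics/d1.png",g)
g=stretch(cv2.resize(s[218:264,160:196],None,fx=13,fy=13,interpolation=cv2.INTER_CUBIC),4)
cv2.imwrite("pics/d2.png",g)
g=cv2.resize(t[205:227,290:315],None,fx=24,fy=24,interpolation=cv2.INTER_CUBIC)
cv2.imwrite("pics/d3.png",g)
g=cv2.resize(s[173:195,283:305],None,fx=24,fy=24,interpolation=cv2.INTER_CUBIC)
cv2.imwrite("pics/d4.png",g)
```

```text
(no output)
```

View pics/d1.png

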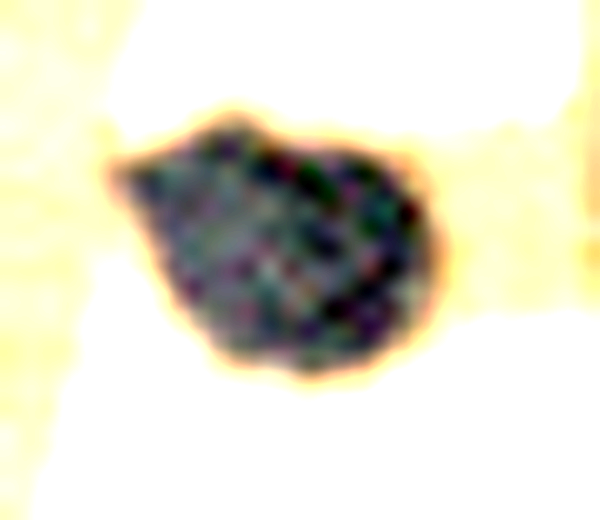

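View pics/d2.png

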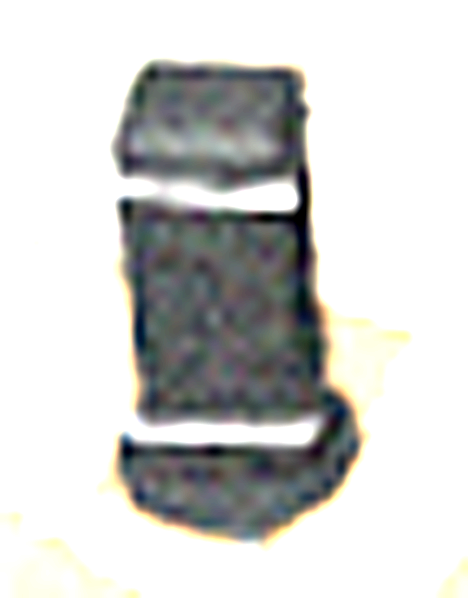

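View pics/d3.png

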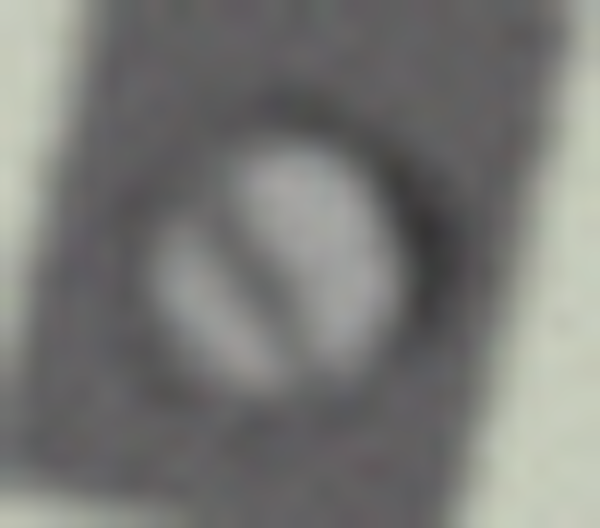

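View pics/d4.png

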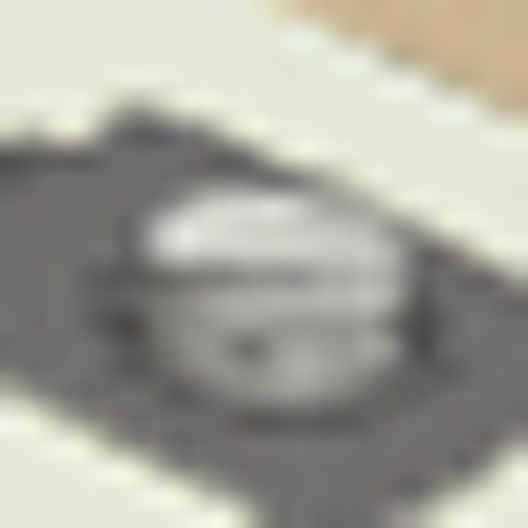

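Image d2 shows the driver handle's face turned almost squarely to the side camera, with the bands at the top and foot. From d1, the top's edges run along about (0.42,-0.9) and (-0.88,-0.46) in world xy. Now to compute positions.

Run:
```python
from h import *
S=lambda u,v:(160+(u+.5)/13-.5,218+(v+.5)/13-.5)
T=lambda u,v:(142+(u+.5)/20-.5,178+(v+.5)/20-.5)
# top-left top corner: top d1 (118,165) ; side?
# handle mid face edges at height z~0.121
for z,(l,r,v) in {0.121:(137,315,310),0.135:(133,310,215),.09:(140,325,410)}.items():
    a,b=onz("side",*S(l,v),z),onz("side",*S(r,v),z); print("width",z,a.round(4),b.round(4),np.linalg.norm(a-b),np.degrees(np.arctan2(*(b-a)[1::-1])))
# block top corners
B={"side":None}
Sc=lambda u,v:(110+(u+.5)/4.8-.5,200+(v+.5)/4.8-.5)
Tc=lambda u,v:(100+(u+.5)/7-.5,140+(v+.5)/7-.5)
P={}
for nm,a,b in [("near-right",(463,237),(507,458)),("farleft",(60,418),(97,280)),("nearleft",(235,490),(105,475)),("farright",(290,197),(500,252))]:
    P[nm]=tri(Sc(*a),Tc(*b)); print(nm,P[nm][0].round(4),round(P[nm][1],4),"topz75",onz("top",*Tc(*b),.075).round(4),"side",onz("side",*Sc(*a),.075).round(4))
print("ice ball",tri(Sc(200,325),Tc(190,368)))
print("yellow top",tri(Sc(174,62),Tc(420,112)))
print("yellow guard",tri(Sc(187,190),Tc(455,150)))
print("black bottle",tri(Sc(275,50),Tc(660,90)))
# guard centre: circle in top view d1 approx center (315,250)
print("guard top",onz("top",*T(310,248),.080), "side",onz("side",*S(240,460),.08))
print("handle top corner", tri(S(120,155),T(118,165)))
print("handle top centre", tri(S(215,105),T(205,210)))
# screw
S3=lambda u,v:(283+(u+.5)/24-.5,173+(v+.5)/24-.5)
T3=lambda u,v:(290+(u+.5)/24-.5,205+(v+.5)/24-.5)
print("screw",tri(S3(272,275),T3(282,265)),onz("side",*S3(272,280),.038),onz("top",*T3(280,265),.038))
a,b=onz("top",*T3(215,180),.038),onz("top",*T3(315,365),.038);print("slot ang top",np.degrees(np.arctan2(*(b-a)[1::-1])),a,b)
a,b=onz("side",*S3(135,280),.036),onz("side",*S3(400,268),.036);print("slot ang side",np.degrees(np.arctan2(*(b-a)[1::-1])))
# scale feet
T4=lambda u,v:(265+(u+.5)/8-.5,170+(v+.5)/8-.5)
S4=lambda u,v:(235+(u+.5)/7-.5,150+(v+.5)/7-.5)
F=[tri(S4(*a),T4(*b)) for a,b in [((428,330),(135,450)),((582,237),(393,515)),((315,112),(478,157)),((157,197),(228,93))]]
for f in F: print("foot",f[0].round(4),round(f[1],4))
f=[x[0] for x in F]
for a,b in((0,3),(1,2)): print("long ang",np.degrees(np.arctan2(*(f[b]-f[a])[1::-1])))
```

```text
width 0.121 [0.6067 0.2404 0.121 ] [0.5792 0.2233 0.121 ] 0.032318416107646096 -148.12536834729462
width 0.135 [0.6128 0.2323 0.135 ] [0.5855 0.2153 0.135 ] 0.03216499233171907 -148.07311410698014
width 0.09 [0.6136 0.2346 0.09  ] [0.5844 0.2165 0.09  ] 0.03435552248083569 -148.17795025203858
near-right [0.5518 0.1712 0.072 ] 0.0026 topz75 [0.5505 0.17   0.075 ] side [0.5509 0.1745 0.075 ]
farleft [0.6359 0.377  0.0741] 0.0002 topz75 [0.6357 0.3766 0.075 ] side [0.6352 0.3776 0.075 ]
nearleft [0.5386 0.369  0.074 ] 0.0006 topz75 [0.5388 0.3688 0.075 ] side [0.5376 0.3695 0.075 ]
farright [0.6572 0.181  0.0596] 0.0058 topz75 [0.6529 0.1765 0.075 ] side [0.6471 0.1961 0.075 ]
ice ball (array([0.59213752, 0.32115554, 0.1087225 ]), np.float64(0.005603179971422332))
yellow top (array([0.7112625 , 0.20428863, 0.14329575]), np.float64(0.0005251931478940198))
yellow guard (array([0.70841202, 0.20533126, 0.05923935]), np.float64(0.005699780980619599))
black bottle (array([0.73556756, 0.09912098, 0.07838998]), np.float64(0.0016325000740111289))
guard top [0.60157658 0.22254482 0.08      ] side [0.59681151 0.22713686 0.08      ]
handle top corner (array([0.60830904, 0.23903199, 0.15505583]), np.float64(0.00018416174594757987))
handle top centre (array([0.60005986, 0.22301056, 0.15939765]), np.float64(0.001283228829416579))
screw (array([ 0.52329731, -0.28113448,  0.03429233]), np.float64(0.0010624376012342155)) [ 0.52088977 -0.27421406  0.038     ] [ 0.52266073 -0.28069044  0.038     ]
slot ang top -151.02424015075488 [ 0.53500151 -0.27103334  0.038     ] [ 0.5080618  -0.28595137  0.038     ]
slot ang side -142.8240805880228
foot [ 0.485  -0.2117  0.037 ] 0.0009
foot [ 0.4587 -0.3256  0.0346] 0.0002
foot [ 0.6177 -0.362   0.036 ] 0.0002
foot [ 0.6449 -0.251   0.0342] 0.0008
long ang -13.798154994200122
long ang -12.885579027974686
```

Measured values:
- Driver at about (0.599, 0.2235), with its x axis at about 30°.
- Screw at about (0.523, -0.281), with its slot at about 31° and the stop at -13.3°.

The tool needs only about +7° of yaw to match the driver. I'll lift first, then travel over.

Emit:
{"method": "servo_tool", "body": {"motion": [[0, 0, 0, 0, 0, 1, 1], [0, 0, 0, 0.2, 0.8, 0.9, 1], [0, 0, 0.2, 0.4, 1, 0.5, 1], [0, 0, 0.2, 0.4, 1, 0, 1], [0, 0, 0.2, 0.4, 1, 0, 1]]}}

```text
clock: 0.52
position: [0.2953, -0.509, 0.2911]
ee_rot: [-3.056, -0.695, 0.011]
force: [0.8, 0.6, 0.1]
opening: 0.0877
```

Emit:
{"method": "servo_tool", "body": {"motion": [[0, 0, 0.2, 0.4, 1, 0, 1], [0, 0, 0.2, 0.4, 1, 0, 1], [0, 0, 0.2, 0.4, 1, 0, 1], [0, 0, 0.2, 0.4, 1, 0, 1], [0, 0, 0.1, 0.4, 1, 0, 1]]}}

```text
clock: 0.93
position: [0.3559, -0.3512, 0.2906]
ee_rot: [-3.019, -0.844, 0.013]
force: [0.5, 0.2, -0.5]
opening: 0.0877
```

Emit:
{"method": "servo_tool", "body": {"motion": [[0, 0, 0, 0.4, 1, 0, 1], [0, 0, 0, 0.4, 1, 0, 1], [0, 0, 0, 0.4, 1, 0, 1], [0, 0, 0, 0.4, 1, 0, 1], [0, 0, 0, 0.4, 1, 0, 1]]}}

```text
clock: 1.35
position: [0.4158, -0.1927, 0.2897]
ee_rot: [-3.018, -0.844, 0.016]
force: [0.4, -0.7, -0.8]
opening: 0.0881
```

Emit:
{"method": "servo_tool", "body": {"motion": [[0, 0, 0, 0.4, 1, 0, 1], [0, 0, 0, 0.4, 1, 0, 1], [0, 0, 0, 0.4, 1, 0, 1], [0, 0, 0, 0.4, 1, 0, 1], [0, 0, 0, 0.4, 1, 0, 1]]}}

```text
clock: 1.77
position: [0.4756, -0.0347, 0.2889]
ee_rot: [-3.019, -0.843, 0.019]
force: [0.9, 0.6, 0.6]
opening: 0.0878
```

Emit:
{"method": "servo_tool", "body": {"motion": [[0, 0, 0, 0.5, 1, 0, 1], [0, 0, 0, 0.5, 1, 0, 1], [0, 0, 0, 0.5, 1, 0, 1], [0, 0, 0, 0.5, 1, 0, 1], [0, 0, 0, 0.5, 1, -0.3, 1]]}}

```text
clock: 2.18
position: [0.5519, 0.1228, 0.2802]
ee_rot: [-3.02, -0.841, 0.018]
force: [0.4, -0.4, 0.4]
opening: 0.0877
```

Emit:
{"method": "servo_tool", "body": {"motion": [[0, 0, 0, 0.5, 1, -0.3, 1], [0, 0, 0, 0.5, 0.9, -0.3, 1], [0, 0, 0, 0.4, 0.5, -0.3, 1], [0, 0, 0, 0, 0, -0.5, 1]]}}

```text
clock: 2.52
position: [0.5963, 0.2071, 0.2364]
ee_rot: [-3.013, -0.851, 0.015]
force: [0.2, -0.4, -0.3]
opening: 0.0878
```

Run:
```python
from h import *
s=manip.state();print(s["position"],s["joints"].round(3),R.from_rotvec(s["ee_rot"]).as_matrix().round(3).tolist())
for n in CAL: cv2.imwrite(f"pics/{n}1.png",manip.get_image(n))
s=cv2.imread("pics/side1.png");crop(s,110,160,240,280,5,"pics/e1.png")
t=cv2.imread("pics/top1.png");crop(t,100,130,220,220,6,"pics/e2.png")
```

```text
[0.59626443 0.2071047  0.23643211] [-0.036  0.451 -0.534  1.615  0.231  1.149 -1.644] [[0.852, 0.523, -0.012], [0.523, -0.852, 0.008], [-0.006, -0.013, -1.0]]
```

View pics/e1.png

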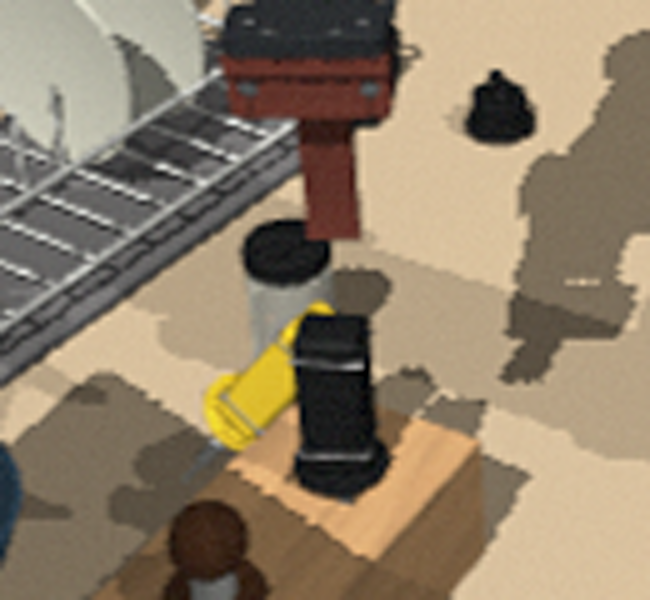

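View pics/e2.png

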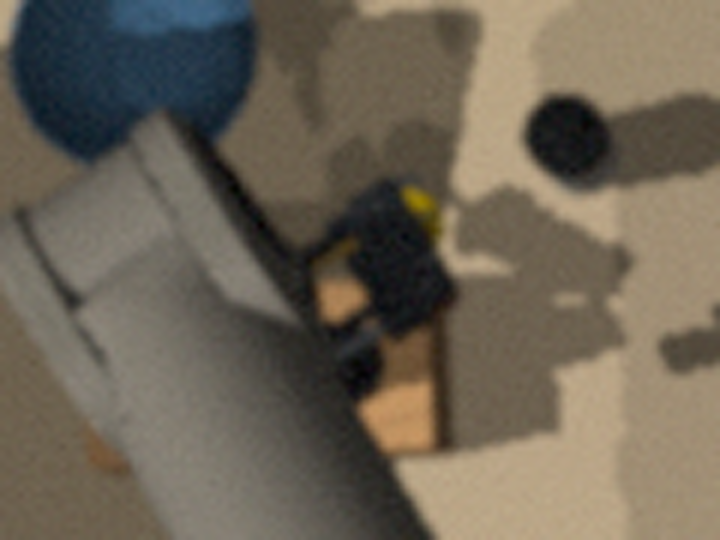

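The yellow decoy behind the block has toppled over by itself; nothing touched it. It lies low at about crop (265,380), clear of the fingers. The tool sits short of the driver in y, so I'll correct that and descend.

Emit:
{"method": "servo_tool", "body": {"motion": [[-0.1, -0.1, -0.1, 0.1, 0.55, -0.5, 1], [0, 0, 0, 0, 0, -0.5, 1], [0, 0, 0, 0, 0, 0, 1]]}}

```text
clock: 2.87
position: [0.5967, 0.2164, 0.2035]
ee_rot: [3.023, 0.826, -0.016]
force: [-0.1, -1.8, -0.3]
opening: 0.0882
```

Run:
```python
from h import *
s=manip.state();print(s["position"],R.from_rotvec(s["ee_rot"]).as_matrix().round(3).tolist())
for n in CAL: cv2.imwrite(f"pics/{n}2.png",manip.get_image(n))
s=cv2.imread("pics/side2.png");crop(s,110,160,240,280,5,"pics/f1.png")
```

```text
[0.59670693 0.21641382 0.20345256] [[0.861, 0.508, -0.008], [0.508, -0.861, -0.01], [-0.012, 0.004, -1.0]]
```

View pics/f1.png

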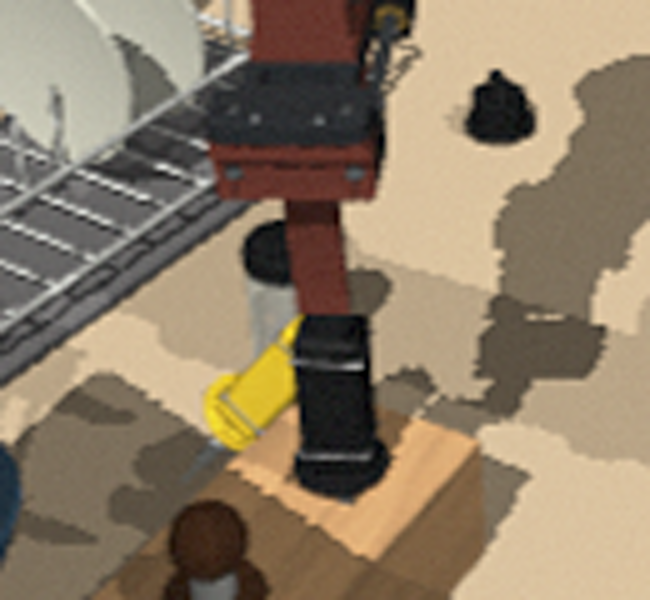

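Run:
```python
from h import *
p=np.array([.5967,.2164,.2035])
for q in ([p[0],p[1],.121],[.599,.2235,.121],p, p+[.5*.05,-.86*.05,0],p-[.5*.05,-.86*.05,0]): print(proj("side",q).round(1),proj("top",q).round(1))
# handle mid from col at several rows in side0
s=cv2.imread("pics/side0.png"); g=s.max(axis=2)
for v in range(228,256,3):
    c=np.where(g[v,165:195]<45)[0]+165; 
    if len(c): print(v,c.min(),c.max(),(c.min()+c.max())/2)
for z,m in((.15,176.2),(.121,177.4),(.1,178)): pass
```

```text
[179.7 237.4] [156.3 190.3]
[177.1 238.6] [154.2 189.6]
[177.5 209.3] [150.9 188. ]
[180.4 197.3] [164.6 180.4]
[174.3 222.3] [137.2 195.5]
228 169 182 175.5
231 169 183 176.0
234 169 183 176.0
237 170 183 176.5
240 170 183 176.5
243 170 184 177.0
246 171 184 177.5
249 171 186 178.5
252 169 187 178.0
255 170 185 177.5
```

Emit:
{"method": "servo_tool", "body": {"motion": [[0, 0.1, 0, 0.1, 0.3, 0, 1], [0, 0, 0, 0.1, 0.1, -0.3, 1], [0, 0, 0, 0, 0, -0.6, 1], [0, 0, 0, 0, 0, -0.6, 1], [0, 0, 0, 0, 0, 0, 1]]}}

```text
clock: 3.38
position: [0.6085, 0.2302, 0.1659]
ee_rot: [3.03, 0.821, -0.012]
force: [-0.7, -0.1, -1.0]
opening: 0.0879
```

Emit:
{"method": "servo_tool", "body": {"motion": [[0, 0, 0, -0.3, -0.2, 0, 1], [0, 0, 0, 0, 0, 0, 1], [0, 0, 0, 0, 0, 0, 1]]}}

```text
clock: 3.63
position: [0.6007, 0.2247, 0.1671]
ee_rot: [3.031, 0.82, -0.01]
force: [-0.3, -0.2, -0.2]
opening: 0.088
```

Emit:
{"method": "servo_tool", "body": {"motion": [[0, 0, 0, 0, 0, -0.7, 1], [0, 0, 0, 0, 0, -0.7, 1], [0, 0, 0, 0, 0, -0.5, 1], [0, 0, 0, 0, 0, 0, 1], [0, 0, 0, 0, 0, 0, 1]]}}

```text
clock: 4.05
position: [0.6065, 0.2272, 0.1148]
ee_rot: [3.033, 0.818, 0.008]
force: [0.1, -0.6, 0.4]
opening: 0.0877
```

Emit:
{"method": "servo_tool", "body": {"motion": [[0, 0, 0, -0.2, -0.1, -0.3, 1], [0, 0, 0, 0, 0, 0, 1], [0, 0, 0, 0, 0, 0, 1]]}}

```text
clock: 4.3
position: [0.6019, 0.2251, 0.1081]
ee_rot: [-3.033, -0.818, -0.014]
force: [0.0, -0.5, -0.4]
opening: 0.0879
```

Run:
```python
from h import *
s=manip.state();print(s["position"],R.from_rotvec(s["ee_rot"]).as_matrix().round(3).tolist())
for n in CAL: cv2.imwrite(f"pics/{n}3.png",manip.get_image(n))
s=cv2.imread("pics/side3.png");crop(s,120,170,230,280,5,"pics/g1.png")
```

```text
[0.60192198 0.22505095 0.10809433] [[0.864, 0.503, 0.009], [0.503, -0.864, 0.003], [0.009, 0.002, -1.0]]
```

View pics/g1.png

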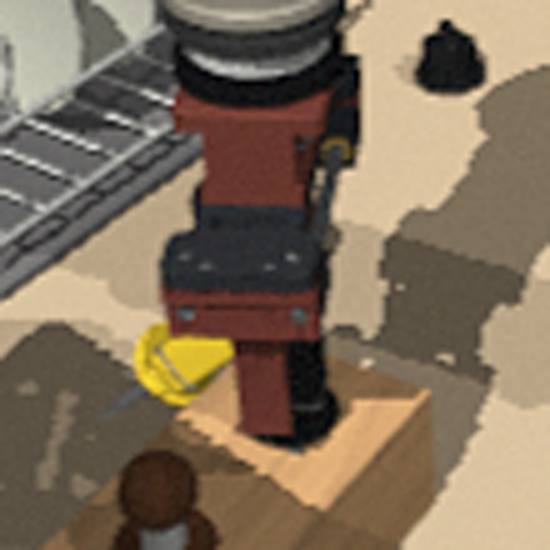

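Emit:
{"method": "servo_tool", "body": {"motion": [[0, -0.1, 0, -0.15, -0.1, -0.05, 1], [0, 0, 0, 0, 0, 0, 0], [0, 0, 0, 0, 0, 0, -1], [0, 0, 0, 0, 0, 0, -1], [0, 0, 0, 0, 0, 0, -1]]}}

```text
clock: 4.82
position: [0.5973, 0.2217, 0.1078]
ee_rot: [3.03, 0.817, 0.035]
force: [0.3, -0.2, 0.4]
opening: 0.0647
```

Emit:
{"method": "servo_tool", "body": {"motion": [[0, 0, 0, 0, 0, 0, -1], [0, 0, 0, 0, 0, 0, -1], [0, 0, 0, 0, 0, 0, -1]]}}

```text
clock: 5.07
position: [0.5975, 0.2219, 0.108]
ee_rot: [3.031, 0.817, 0.035]
force: [0.1, -0.5, 0.2]
opening: 0.0448
```

Emit:
{"method": "servo_tool", "body": {"motion": [[0, 0, 0, 0, 0, 0, -1], [0, 0, 0, 0, 0, 0, -1], [0, 0, 0, 0, 0, 0, -1], [0, 0, 0, 0, 0, 0, -1], [0, 0, 0, 0, 0, 0, -1]]}}

```text
clock: 5.48
position: [0.5977, 0.2221, 0.108]
ee_rot: [3.031, 0.817, 0.035]
force: [-0.8, -0.7, 0.8]
opening: 0.0281
```

Run:
```python
from h import *
s=manip.state();print(s["position"],s["force"],s["opening"],R.from_rotvec(s["ee_rot"]).as_matrix().round(3).tolist())
for n in CAL: cv2.imwrite(f"pics/{n}4.png",manip.get_image(n))
s=cv2.imread("pics/side4.png");crop(s,120,170,230,280,5,"pics/g2.png")
```

```text
[0.59769851 0.222055   0.10797454] [-0.84154915 -0.73068341  0.83866879] 0.02814404872412066 [[0.864, 0.502, 0.022], [0.502, -0.865, 0.003], [0.021, 0.008, -1.0]]
```

View pics/g2.png

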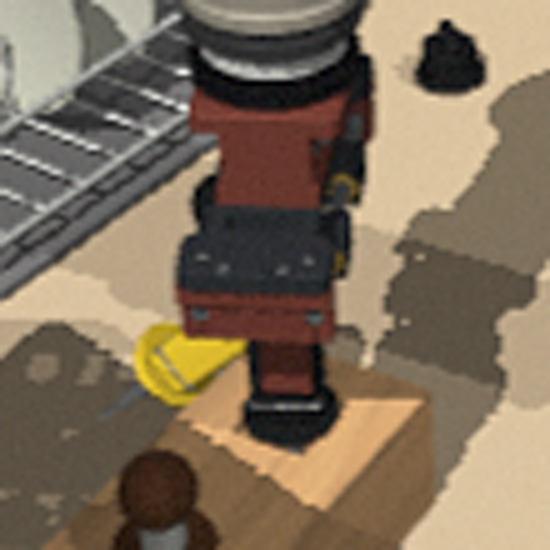

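The opening reads 28 mm and the finger sits centred on the handle, so the grip is on the right faces. I'll lift straight up, watching for sideways drift.

Emit:
{"method": "servo_tool", "body": {"motion": [[0, 0, 0, 0, 0, 0.4, -1], [0, 0, 0, 0, 0, 0.4, -1], [0, 0, 0, 0, 0, 0.4, -1]]}}

```text
clock: 5.83
position: [0.5954, 0.2209, 0.1434]
ee_rot: [3.03, 0.817, 0.025]
force: [-0.4, 0.3, -1.0]
opening: 0.0283
```

Emit:
{"method": "servo_tool", "body": {"motion": [[0, 0, 0, 0.1, 0, 0.6, -1], [0, 0, 0, 0, 0, 0.6, -1], [0, 0, 0, 0, 0, 0.6, -1], [0, 0, 0, 0, 0, 0.3, -1], [0, 0, 0, 0, 0, 0, -1]]}}

```text
clock: 6.25
position: [0.5998, 0.222, 0.2179]
ee_rot: [3.031, 0.818, 0.037]
force: [0.4, 0.8, -0.5]
opening: 0.0281
```

Run:
```python
from h import *
s=manip.state();print(s["position"],s["force"],s["opening"],R.from_rotvec(s["ee_rot"]).as_matrix().round(3).tolist())
for n in CAL: cv2.imwrite(f"pics/{n}5.png",manip.get_image(n))
s=cv2.imread("pics/side5.png");crop(s,120,150,240,270,5,"pics/g3.png")
```

```text
[0.59982212 0.22196342 0.2179471 ] [ 0.37219083  0.75477487 -0.5217096 ] 0.028088232550528745 [[0.864, 0.503, 0.023], [0.503, -0.864, 0.004], [0.022, 0.008, -1.0]]
```

View pics/g3.png

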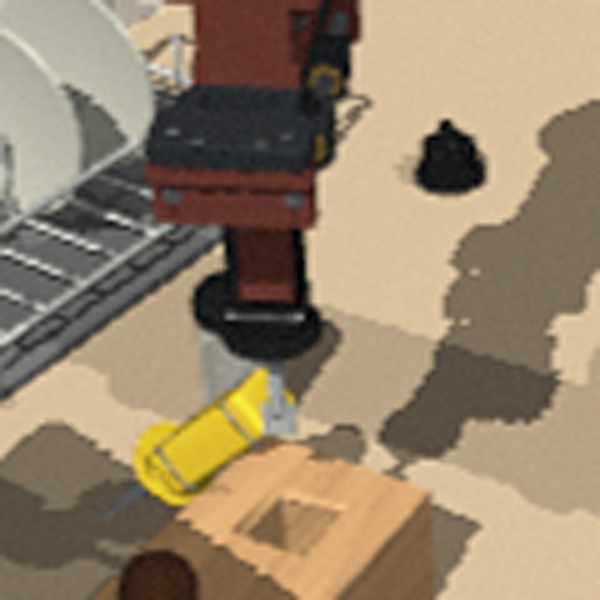

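The driver is out of its hole, with the blade visible at crop (282,430) and the hole at about (287,523). I'll measure the blade tip's offset from the TCP and the hole's centre.

Run:
```python
from h import *
s=cv2.imread("pics/side5.png");cv2.imwrite("pics/g4.png",cv2.resize(s[220:240,166:190],None,fx=25,fy=25,interpolation=cv2.INTER_CUBIC))
cv2.imwrite("pics/g5.png",cv2.resize(s[240:270,158:196],None,fx=18,fy=18,interpolation=cv2.INTER_CUBIC))
for q in ([.5998,.222,.125],[.6021,.2234,.125]): print(proj("side",q))
```

```text
[177.1282374  236.87593223]
[175.99733989 236.86876155]
```

View pics/g4.png

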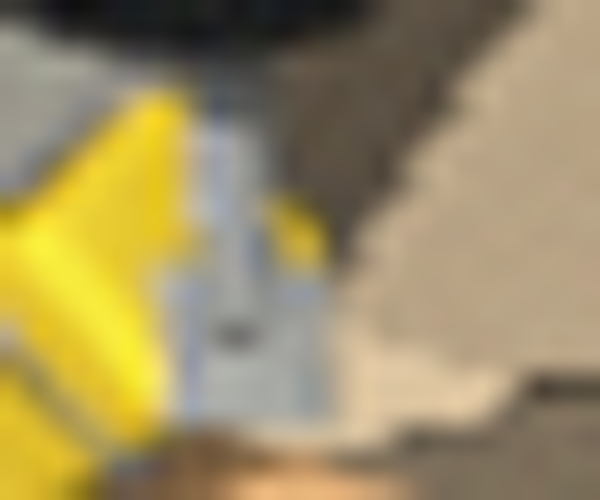

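View pics/g5.png

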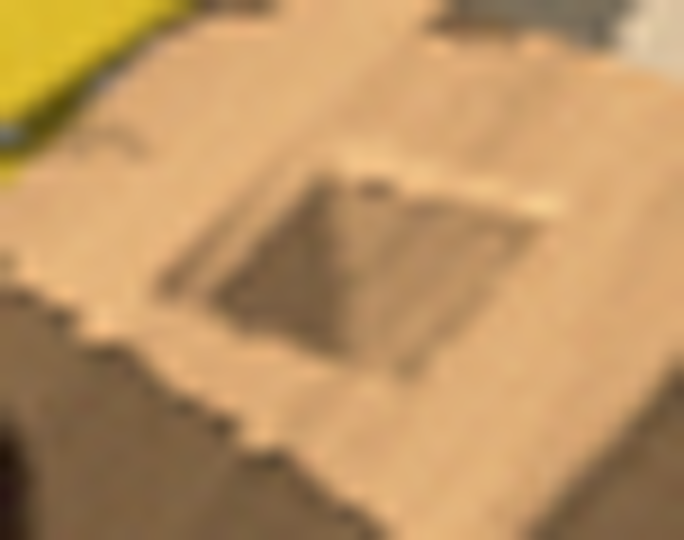

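The blade tip is about 3.6 mm along tool +x from the TCP, i.e. (+0.003, +0.002) in the world at this yaw. The TCP target over the screw is therefore about (0.520, -0.283). Travelling there now.

Emit:
{"method": "servo_tool", "body": {"motion": [[0, 0, 0, -0.1, -0.6, 0, -1], [0, 0, 0, -0.15, -0.9, 0, -1], [0, 0, 0, -0.15, -0.9, 0, -1], [0, 0, 0, -0.15, -0.9, 0, -1], [0, 0, 0, -0.15, -0.9, 0, -1]]}}

```text
clock: 6.77
position: [0.5724, 0.0995, 0.2098]
ee_rot: [-3.024, -0.839, -0.021]
force: [1.2, -0.6, -1.2]
opening: 0.028
```

Emit:
{"method": "servo_tool", "body": {"motion": [[0, 0, 0, -0.15, -0.9, 0, -1], [0, 0, 0, -0.15, -0.9, 0, -1], [0, 0, 0, -0.15, -0.9, 0, -1], [0, 0, 0, -0.15, -0.9, 0, -1], [0, 0, 0, -0.15, -0.9, 0, -1]]}}

```text
clock: 7.18
position: [0.5431, -0.0426, 0.2029]
ee_rot: [-3.021, -0.84, -0.003]
force: [0.8, 0.3, -1.4]
opening: 0.0279
```

Emit:
{"method": "servo_tool", "body": {"motion": [[0, 0, 0, -0.15, -0.9, 0, -1], [0, 0, 0, -0.15, -0.9, 0, -1], [0, 0, 0, -0.15, -0.9, 0, -1], [0, 0, 0, -0.15, -0.7, 0, -1], [0, 0, 0, 0, 0, 0, -1]]}}

```text
clock: 7.6
position: [0.5169, -0.1566, 0.1961]
ee_rot: [-3.022, -0.826, 0.017]
force: [0.3, -1.3, -2.1]
opening: 0.028
```

Emit:
{"method": "servo_tool", "body": {"motion": [[0, 0, 0, 0, -0.9, 0, -1], [0, 0, 0, 0.05, -0.9, 0, -1], [0, 0, 0, 0.05, -0.9, 0, -1], [0, 0, 0, 0, -0.9, 0, -1], [0, 0, 0, 0, 0, 0, -1]]}}

```text
clock: 8.02
position: [0.5161, -0.2657, 0.1903]
ee_rot: [-3.014, -0.829, 0.029]
force: [-0.7, -1.2, -2.0]
opening: 0.0281
```

Run:
```python
from h import *
s=manip.state();print(s["position"],s["force"],s["opening"],R.from_rotvec(s["ee_rot"]).as_matrix().round(3).tolist())
for n in CAL: cv2.imwrite(f"pics/{n}6.png",manip.get_image(n))
s=cv2.imread("pics/side6.png");crop(s,235,110,335,210,6,"pics/i1.png")
s=cv2.imread("pics/top6.png");crop(s,250,160,350,250,6,"pics/i2.png")
```

```text
[ 0.51607756 -0.26572302  0.19033895] [-0.73349828 -1.23001825 -1.95829404] 0.02807401080905862 [[0.859, 0.511, -0.022], [0.512, -0.859, 0.01], [-0.014, -0.019, -1.0]]
```

View pics/i1.png

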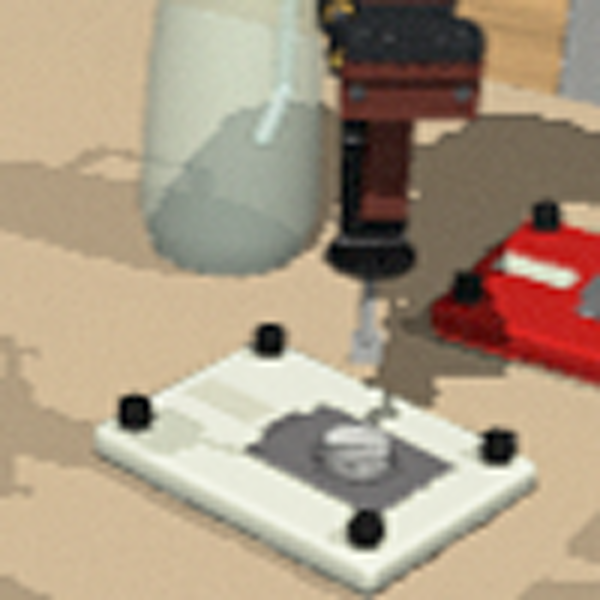

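View pics/i2.png

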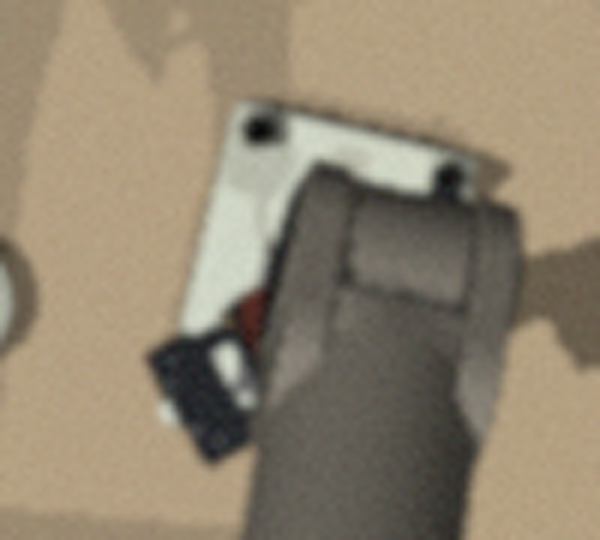

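The blade hangs above and behind the screw. The tool has tilted about 2.5° relative to the grasp, so I'll correct the tilt along with the position.

Emit:
{"method": "servo_tool", "body": {"motion": [[-0.1, -0.4, 0, 0.1, -0.4, -0.2, -1], [0, 0, 0, 0, -0.2, -0.2, -1], [0, 0, 0, 0, 0, 0, -1], [0, 0, 0, 0, 0, 0, -1]]}}

```text
clock: 8.45
position: [0.5206, -0.271, 0.1761]
ee_rot: [-3.021, -0.852, -0.03]
force: [-0.7, -0.6, -1.7]
opening: 0.0278
```

```bash
cat > st.py <<'E'
from h import *
s=manip.state();M=R.from_rotvec(s["ee_rot"]).as_matrix()
print(s["clock"],s["position"].round(4),s["force"].round(1),s["opening"].round(4),"yaw",np.degrees(np.arctan2(M[1,0],M[0,0])).round(1),"z",M[:,2].round(3),"q",s["joints"].round(2))
# blade offset from grasp: shaft dir in tool frame fixed at grasp
G=R.from_rotvec([3.031,.817,.035]).as_matrix()
off=G.T@np.array([.0031,.0018,-.093]); ax=G.T@[0,0,1]
print("tip",(s["position"]+M@off).round(4),"driver axis",(M@ax).round(3))
E
python3 st.py
```

```text
Traceback (most recent call last):
  File "st.py", line 3, in <module>
    print(s["clock"],s["position"].round(4),s["force"].round(1),s["opening"].round(4),"yaw",np.degrees(np.arctan2(M[1,0],M[0,0])).round(1),"z",M[:,2].round(3),"q",s["joints"].round(2))
                                                                ^^^^^^^^^^^^^^^^^^
AttributeError: 'float' object has no attribute 'round'
```

```bash
sed -i 's/s\["opening"\].round(4)/round(s["opening"],4)/' st.py; python3 st.py
```

```text
8.45 [ 0.5206 -0.271   0.1761] [-0.7 -0.6 -1.7] 0.0278 yaw 31.5 z [ 0.018  0.007 -1.   ] q [ 0.68  0.4  -0.38  1.81  0.16  0.95 -0.79]
tip [ 0.5233 -0.2688  0.0831] driver axis [ 0.004 -0.003  1.   ]
```

Emit:
{"method": "servo_tool", "body": {"motion": [[0, 0, 0, 0, -0.5, -0.2, -1], [0, 0, 0, 0, 0, -0.1, -1], [0, 0, 0, 0, 0, 0, -1]]}}

```text
clock: 8.7
position: [0.5217, -0.2842, 0.1665]
ee_rot: [-3.018, -0.858, -0.029]
force: [0.5, 0.6, -1.6]
opening: 0.0283
```

```bash
python3 st.py;python3 - <<'E'
from h import *
s=manip.get_image("side");cv2.imwrite("pics/side7.png",s);crop(s,265,140,325,200,10,"pics/j1.png")
E
```

```text
8.7 [ 0.5217 -0.2842  0.1665] [ 0.5  0.6 -1.6] 0.0283 yaw 31.8 z [ 0.017  0.009 -1.   ] q [ 0.69  0.43 -0.37  1.8   0.17  0.94 -0.77]
tip [ 0.5243 -0.2818  0.0735] driver axis [ 0.005 -0.005  1.   ]
```

View pics/j1.png

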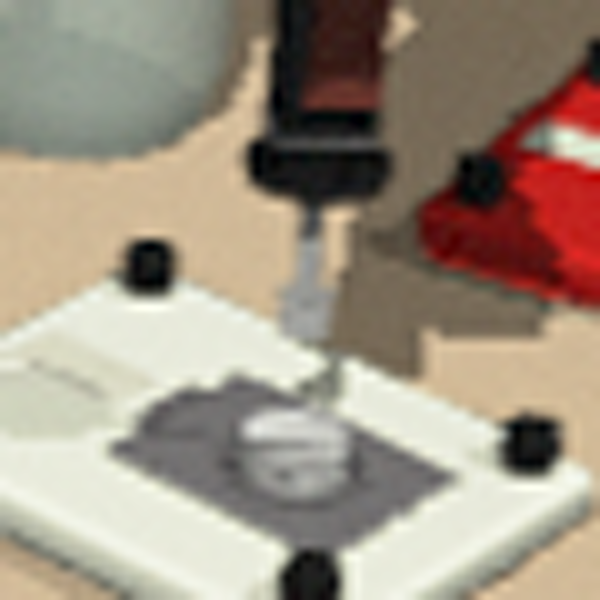

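Run:
```python
from h import *
print("tip pred",proj("side",[.5243,-.2818,.0735]),"obs 294.9 173.3")
for z in(.03,.034,.038): print(z,proj("side",[.5243,-.2818,z]), "side-plane",onz("side",293.85,184.2,z), "obs tip on z", onz("side",294.9,173.3,.0735))
# screw head centre by bright mask in both first pictures
for n,(x0,x1,y0,y1) in {"side":(284,306,177,194),"top":(292,312,206,224)}.items():
    g=cv2.cvtColor(cv2.imread(f"pics/{n}0.png"),cv2.COLOR_BGR2GRAY)
    c=cv2.resize(g[y0:y1,x0:x1],None,fx=8,fy=8,interpolation=cv2.INTER_CUBIC)
    print(n,np.percentile(c,[5,30,50,70,95]))
    for th in (130,140,150):
        m=(c>th).astype(np.uint8)*255; m=cv2.morphologyEx(m,cv2.MORPH_CLOSE,np.ones((25,25)))
        k,_=cv2.findContours(m,0,2); k=max(k,key=cv2.contourArea); (cx,cy),r,_a=cv2.fitEllipse(k); print(th,x0+(cx+.5)/8-.5,y0+(cy+.5)/8-.5,np.array(r)/8)
```

```text
tip pred [294.73809256 173.49664345] obs 294.9 173.3
0.03 [293.72926146 184.92659247] side-plane [ 0.52591316 -0.28609654  0.03      ] obs tip on z [ 0.52439561 -0.28321566  0.0735    ]
0.034 [293.82067541 183.89088214] side-plane [ 0.52339058 -0.2801168   0.034     ] obs tip on z [ 0.52439561 -0.28321566  0.0735    ]
0.038 [293.91235962 182.85210984] side-plane [ 0.520868   -0.27413706  0.038     ] obs tip on z [ 0.52439561 -0.28321566  0.0735    ]
side [ 96. 111. 138. 186. 232.]
130 294.4222354888916 182.3906307220459 [15.51090717 23.7099762 ]
140 295.27648162841797 178.1086893081665 [19.10704422 20.9927578 ]
150 295.54249477386475 178.9875454902649 [16.08745766 19.90629196]
top [ 79.  95.  97. 111. 160.]
130 301.17759895324707 215.74798774719238 [8.80173779 9.34426212]
140 301.2231740951538 215.71446228027344 [8.16232872 8.79485893]
150 301.32335567474365 215.4659481048584 [7.22965431 7.89091158]
```

The predicted tip (294.7,173.5) matches the observed (294.9,173.3). The screw top should project at about (293.9,183.1), and the tip's projection at that height is (293.9,182.9). They agree to about 1 mm, so I'll descend.

Emit:
{"method": "servo_tool", "body": {"motion": [[0, 0, -0.1, -0.05, 0, -0.3, -1], [0, 0, 0, 0, 0, -0.3, -1], [0, 0, 0, 0, 0, -0.3, -1], [0, 0, 0, 0, 0, 0, -1]]}}

```text
clock: 9.08
position: [0.52, -0.2845, 0.1373]
ee_rot: [-3.024, -0.84, -0.029]
force: [-0.2, 0.4, -1.4]
opening: 0.0285
```

```bash
python3 st.py
```

```text
9.0833 [ 0.52   -0.2845  0.1373] [-0.2  0.4 -1.4] 0.0285 yaw 31.1 z [ 0.017  0.008 -1.   ] q [ 0.68  0.46 -0.36  1.83  0.19  0.88 -0.79]
tip [ 0.5227 -0.2823  0.0443] driver axis [ 0.005 -0.004  1.   ]
```

Run:
```python
from h import *
s=manip.get_image("side");cv2.imwrite("pics/side8.png",s);crop(s,275,155,315,205,12,"pics/k1.png")
```

```text
(no output)
```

View pics/k1.png

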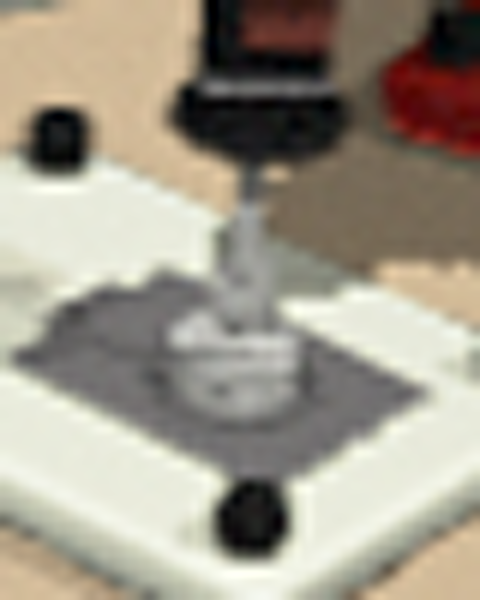

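The tip sits just above the slot, about 2.5 px along the expected descent line. Going in.

Emit:
{"method": "servo_tool", "body": {"motion": [[0, 0, 0, 0, 0, -0.2, -1], [0, 0, 0, 0, 0, -0.2, -1], [0, 0, 0, 0, 0, -0.1, -1]]}}

```text
clock: 9.38
position: [0.521, -0.2838, 0.1227]
ee_rot: [-3.024, -0.841, -0.031]
force: [-0.6, 2.1, 1.1]
opening: 0.028
```

```bash
python3 st.py
```

```text
9.3833 [ 0.521  -0.2838  0.1227] [-0.6  2.1  1.1] 0.028 yaw 31.1 z [ 0.018  0.008 -1.   ] q [ 0.68  0.48 -0.36  1.84  0.2   0.85 -0.8 ]
tip [ 0.5237 -0.2815  0.0297] driver axis [ 0.004 -0.004  1.   ]
```

Emit:
{"method": "servo_tool", "body": {"motion": [[0, 0, 0, 0, 0, -0.1, -1], [0, 0, 0, 0, 0, -0.1, -1], [0, 0, 0, 0, 0, 0, -1]]}}

```text
clock: 9.63
position: [0.5213, -0.2834, 0.1179]
ee_rot: [-3.024, -0.841, -0.031]
force: [-4.2, 2.6, 8.4]
opening: 0.028
```

```bash
python3 st.py;  python3 - <<'E'
from h import *
s=manip.get_image("side");cv2.imwrite("pics/side9.png",s);crop(s,275,155,315,205,12,"pics/k2.png")
E
```

```text
9.6333 [ 0.5213 -0.2834  0.1179] [-4.2  2.6  8.4] 0.028 yaw 31.1 z [ 0.018  0.008 -1.   ] q [ 0.68  0.48 -0.36  1.84  0.2   0.84 -0.8 ]
tip [ 0.524  -0.2811  0.0249] driver axis [ 0.004 -0.004  1.   ]
```

View pics/k2.png

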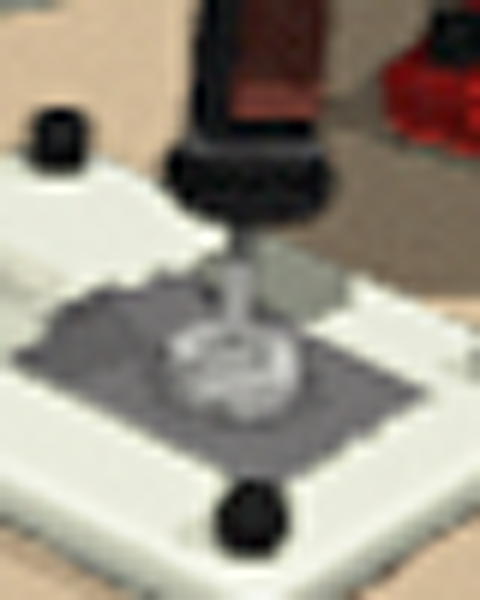

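The blade is fully in the slot with about 10 N of push, roughly 4.5 mm of depression. Now turning clockwise, shifting y slightly to allow for the axis offset.

Emit:
{"method": "servo_tool", "body": {"motion": [[0, 0, -0.7, 0, 0, 0, -1], [0, 0, -0.7, 0, 0.02, 0, -1], [0, 0, -0.7, 0, 0.02, 0, -1], [0, 0, 0, 0, 0, 0, -1]]}}

```text
clock: 10.02
position: [0.5209, -0.2815, 0.1203]
ee_rot: [-3.102, -0.489, -0.03]
force: [-1.8, 0.4, 5.0]
opening: 0.0279
```

```bash
python3 st.py
```

```text
10.0167 [ 0.5209 -0.2815  0.1203] [-1.8  0.4  5. ] 0.0279 yaw 17.9 z [ 0.019  0.004 -1.   ] q [ 0.63  0.47 -0.3   1.85  0.17  0.84 -1.01]
tip [ 0.5239 -0.2799  0.0273] driver axis [ 0.004 -0.005  1.   ]
```

Emit:
{"method": "servo_tool", "body": {"motion": [[0, 0, 0, 0, -0.02, -0.08, -1], [0, 0, -0.7, 0, 0, -0.04, -1], [0, 0, -0.7, 0, 0, -0.03, -1], [0, 0, -0.7, 0, 0, -0.03, -1]]}}

```text
clock: 10.35
position: [0.521, -0.2801, 0.1175]
ee_rot: [-3.138, -0.138, -0.029]
force: [-3.4, 2.4, 10.8]
opening: 0.0281
```

```bash
python3 st.py
```

```text
10.35 [ 0.521  -0.2801  0.1175] [-3.4  2.4 10.8] 0.0281 yaw 5.0 z [ 0.019  0.001 -1.   ] q [ 0.59  0.46 -0.25  1.85  0.14  0.82 -1.22]
tip [ 0.5243 -0.2791  0.0245] driver axis [ 0.003 -0.007  1.   ]
```

Emit:
{"method": "servo_tool", "body": {"motion": [[0, 0, -0.7, 0, -0.02, 0, -1], [0, 0, -0.7, 0, 0, -0.02, -1], [0, 0, -0.7, 0, 0, -0.03, -1], [0, 0, -0.7, 0, 0, -0.03, -1]]}}

```text
clock: 10.68
position: [0.5211, -0.2797, 0.1181]
ee_rot: [3.12, -0.341, 0.029]
force: [-3.2, 2.4, 7.5]
opening: 0.0277
```

```bash
python3 st.py
```

```text
10.6833 [ 0.5211 -0.2797  0.1181] [-3.2  2.4  7.5] 0.0277 yaw -12.5 z [ 0.018 -0.005 -1.   ] q [ 0.53  0.46 -0.18  1.86  0.1   0.82 -1.49]
tip [ 0.5246 -0.2797  0.0251] driver axis [ 0.001 -0.008  1.   ]
```

Emit:
{"method": "servo_tool", "body": {"motion": [[0, 0, -0.7, 0, 0, -0.03, -1], [0, 0, -0.7, 0, 0, -0.03, -1], [0, 0, -0.7, 0, 0.01, -0.03, -1], [0, 0, -0.7, 0, 0.01, -0.03, -1]]}}

```text
clock: 11.02
position: [0.5214, -0.2792, 0.1178]
ee_rot: [3.028, -0.811, 0.029]
force: [-2.5, 1.5, 8.9]
opening: 0.0277
```

```bash
python3 st.py
python3 - <<'E'
from rig import manip
print(manip.state()["moment"])
E
```

```text
11.0167 [ 0.5214 -0.2792  0.1178] [-2.5  1.5  8.9] 0.0277 yaw -30.0 z [ 0.016 -0.011 -1.   ] q [ 0.46  0.45 -0.1   1.86  0.07  0.81 -1.77]
tip [ 0.5247 -0.2804  0.0248] driver axis [-0.002 -0.006  1.   ]
[0.49396725 0.99000426 0.07224676]
```

Emit:
{"method": "servo_tool", "body": {"motion": [[0, 0, -0.6, 0, 0, -0.03, -1], [0, 0, -0.3, 0, 0, -0.03, -1], [0, 0, 0, 0, 0, -0.02, -1]]}}

```text
clock: 11.27
position: [0.5217, -0.279, 0.118]
ee_rot: [2.981, -0.962, 0.03]
force: [-4.0, 2.4, 6.9]
opening: 0.0277
```

```bash
python3 st.py
python3 - <<'E'
from rig import manip
print(manip.state()["moment"])
E
```

```text
11.2667 [ 0.5217 -0.279   0.118 ] [-4.   2.4  6.9] 0.0277 yaw -35.8 z [ 0.015 -0.014 -1.   ] q [ 0.44  0.45 -0.08  1.87  0.06  0.81 -1.86]
tip [ 0.5248 -0.2807  0.025 ] driver axis [-0.003 -0.005  1.   ]
[0.57326631 1.07915035 0.13134039]
```

Emit:
{"method": "servo_tool", "body": {"motion": [[0, 0, -0.6, 0, 0, -0.02, -1], [0, 0, -0.4, 0, 0, -0.02, -1], [0, 0, 0, 0, 0, -0.02, -1]]}}

```text
clock: 11.52
position: [0.5219, -0.2786, 0.1185]
ee_rot: [2.925, -1.118, 0.03]
force: [-3.5, 1.8, 7.2]
opening: 0.0278
```

```bash
python3 st.py
python3 - <<'E'
from h import *
print(manip.state()["moment"])
s=manip.get_image("side");cv2.imwrite("pics/side10.png",s);crop(s,270,135,320,195,10,"pics/k3.png")
E
```

```text
11.5167 [ 0.5219 -0.2786  0.1185] [-3.5  1.8  7.2] 0.0278 yaw -41.8 z [ 0.014 -0.017 -1.   ] q [ 0.42  0.45 -0.05  1.87  0.04  0.81 -1.96]
tip [ 0.5249 -0.2807  0.0255] driver axis [-0.004 -0.003  1.   ]
[0.55129679 1.06078995 0.27599642]
```

View pics/k3.png

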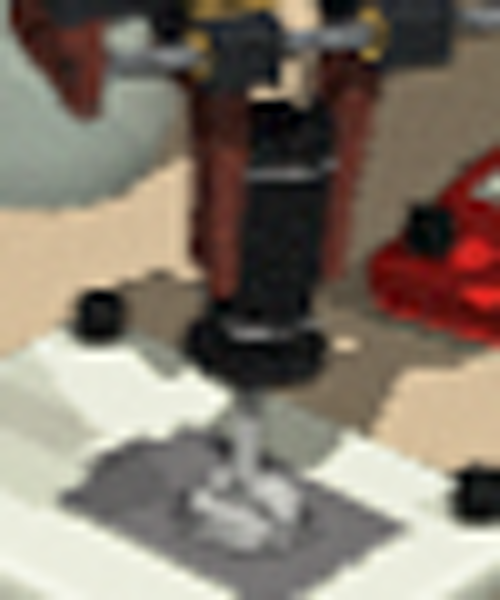

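The slot now lies along the scale's long side and the moment has jumped to 0.28 N m, so the screw is at its stop. I'll hold a moment, back off within the play, and lift.

Emit:
{"method": "servo_tool", "body": {"motion": [[0, 0, 0, 0, 0, -0.03, -1], [0, 0, 0, 0, 0, -0.03, -1], [0, 0, 0.7, 0, 0, -0.03, -1], [0, 0, 0.7, 0, 0, 0.1, -1], [0, 0, 0, 0, 0, 0.3, -1]]}}

```text
clock: 11.98
position: [0.5212, -0.2786, 0.1296]
ee_rot: [3.003, -0.882, 0.029]
force: [0.0, -0.9, -1.7]
opening: 0.0281
```

```bash
python3 st.py
```

```text
11.9833 [ 0.5212 -0.2786  0.1296] [ 0.  -0.9 -1.7] 0.0281 yaw -32.7 z [ 0.014 -0.016 -1.   ] q [ 0.45  0.44 -0.09  1.86  0.06  0.83 -1.82]
tip [ 0.5243 -0.2804  0.0366] driver axis [-0.001 -0.002  1.   ]
```

Emit:
{"method": "servo_tool", "body": {"motion": [[0, 0, 0, 0, 0, 0.5, -1], [0, 0, 0, 0, 0, 0.7, -1], [0, 0, 0.5, 0, 0.3, 0.9, -1], [0, 0, 0.9, 0, 0.9, 0.9, -1], [0, 0, 0.9, 0.1, 0.9, 0.5, -1]]}}

```text
clock: 12.4
position: [0.5211, -0.2213, 0.2368]
ee_rot: [3.081, -0.537, 0.026]
force: [1.3, -0.2, -1.8]
opening: 0.028
```

```bash
python3 st.py
python3 - <<'E'
from h import *
s=manip.get_image("side");cv2.imwrite("pics/side11.png",s);crop(s,245,80,345,220,4,"pics/k4.png");crop(s,240,155,330,215,8,"pics/k5.png")
E
```

```text
12.4 [ 0.5211 -0.2213  0.2368] [ 1.3 -0.2 -1.8] 0.028 yaw -19.8 z [ 0.014 -0.017 -1.   ] q [ 0.41  0.28 -0.16  1.81  0.07  1.04 -1.69]
tip [ 0.5242 -0.2227  0.1438] driver axis [0.003 0.002 1.   ]
```

View pics/k5.png

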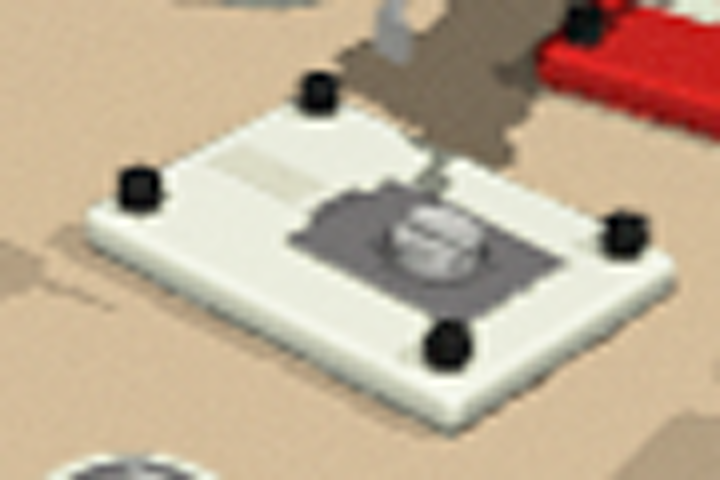

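Run:
```python
from h import *
s=cv2.imread("pics/side11.png");cv2.imwrite("pics/k6.png",cv2.resize(s[174:196,282:306],None,fx=25,fy=25,interpolation=cv2.INTER_CUBIC))
p=np.array([.5235,-.281,.038])
for a in (-13.3,-3,7):
    d=.0175*np.array([np.cos(np.radians(a)),np.sin(np.radians(a)),0])
    f=lambda q:((proj("side",q)-[282,174]+.5)*25).round(0)
    print(a,f(p-d),f(p+d))
```

```text
-13.3 [419. 289.] [209. 188.]
-3 [432. 279.] [196. 198.]
7 [441. 269.] [186. 208.]
```

View pics/k6.png

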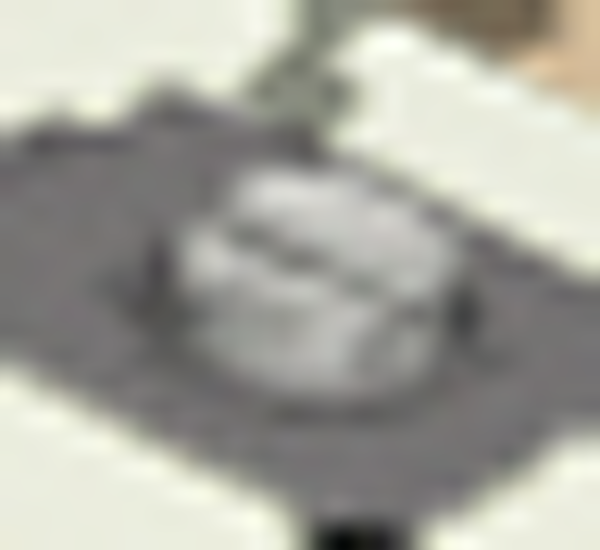

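The slot slopes with the plate edges: 0.43 against a model value of 0.48 at the stop and 0.34 at the lock threshold. Locked by a margin; I'll confirm from the top once the arm is clear. Returning to the block.

Emit:
{"method": "servo_tool", "body": {"motion": [[0, 0, 0.8, 0.1, 0.9, 0, -1], [0, 0, 0.8, 0.15, 0.9, 0, -1], [0, 0, 0.8, 0.15, 0.9, 0, -1], [0, 0, 0.8, 0.15, 0.9, 0, -1], [0, 0, 0.8, 0.15, 0.9, 0, -1]]}}

```text
clock: 12.87
position: [0.5467, -0.0807, 0.2442]
ee_rot: [3.128, 0.132, 0.053]
force: [0.0, -0.5, -0.7]
opening: 0.0282
```

Emit:
{"method": "servo_tool", "body": {"motion": [[0, 0, 0.8, 0.15, 0.9, 0, -1], [0, 0, 0.8, 0.15, 0.9, 0, -1], [0, 0, 0.8, 0.15, 0.9, 0, -1], [0, 0, 0.8, 0.15, 0.9, 0, -1], [0, 0, 0.6, 0.15, 0.9, 0, -1]]}}

```text
clock: 13.28
position: [0.5706, 0.0599, 0.2453]
ee_rot: [3.043, 0.761, 0.062]
force: [0.4, -0.2, -0.8]
opening: 0.0277
```

```bash
python3 st.py
python3 - <<'E'
from h import *
s=manip.get_image("top");cv2.imwrite("pics/top12.png",s);cv2.imwrite("pics/l1.png",cv2.resize(s[200:230,285:318],None,fx=18,fy=18,interpolation=cv2.INTER_CUBIC))
E
```

```text
13.2833 [0.5706 0.0599 0.2453] [ 0.4 -0.2 -0.8] 0.0277 yaw 28.1 z [ 0.039  0.006 -0.999] q [ 0.14  0.3  -0.43  1.78  0.15  1.05 -1.43]
tip [0.5753 0.0618 0.1524] driver axis [-0.017 -0.003  1.   ]
```

View pics/l1.png

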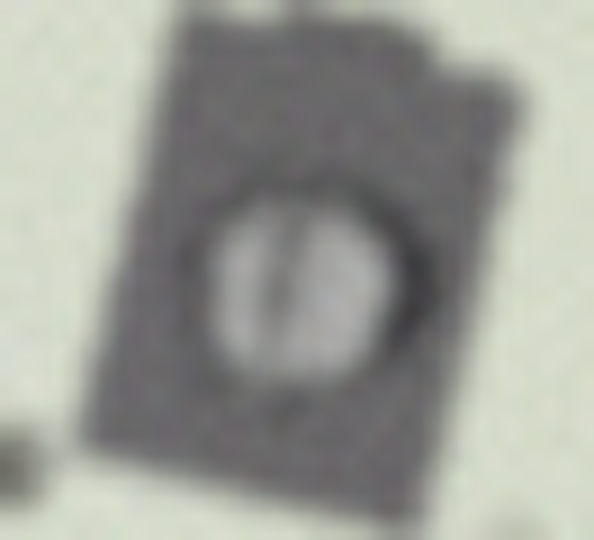

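From the top the slot leans 10.5° and the plate 12.5°, so the screw is at its stop. Continuing to a spot above the hole.

Emit:
{"method": "servo_tool", "body": {"motion": [[0, 0.15, 0.2, 0.15, 0.9, 0, -1], [0, 0, 0, 0.15, 0.9, 0, -1], [0, 0, 0, 0.15, 0.9, -0.2, -1], [0, 0, 0, 0.15, 0.7, -0.2, -1], [0, 0, 0, 0.1, 0.4, 0, -1]]}}

```text
clock: 13.75
position: [0.5935, 0.1843, 0.2337]
ee_rot: [-3.037, -0.79, -0.044]
force: [-0.1, -0.1, -1.0]
opening: 0.0274
```

Emit:
{"method": "servo_tool", "body": {"motion": [[0, 0, 0, 0, 0, 0, -1], [0, 0, 0, 0, 0, 0, -1]]}}

```text
clock: 13.92
position: [0.5935, 0.1872, 0.2335]
ee_rot: [-3.035, -0.792, -0.044]
force: [0.2, -1.2, -1.9]
opening: 0.0283
```

```bash
python3 st.py
python3 - <<'E'
from h import *
print("hole",onz("side",177.8,253.8,.075))
s=manip.get_image("side");cv2.imwrite("pics/side13.png",s);crop(s,130,160,230,275,5,"pics/m1.png")
E
```

```text
13.9167 [0.5935 0.1872 0.2335] [ 0.2 -1.2 -1.9] 0.0283 yaw 29.3 z [ 0.026  0.012 -1.   ] q [-0.06  0.4  -0.46  1.67  0.2   1.08 -1.64]
tip [0.5969 0.1897 0.1405] driver axis [-0.004 -0.008  1.   ]
hole [0.59908124 0.22555457 0.075     ]
```

View pics/m1.png

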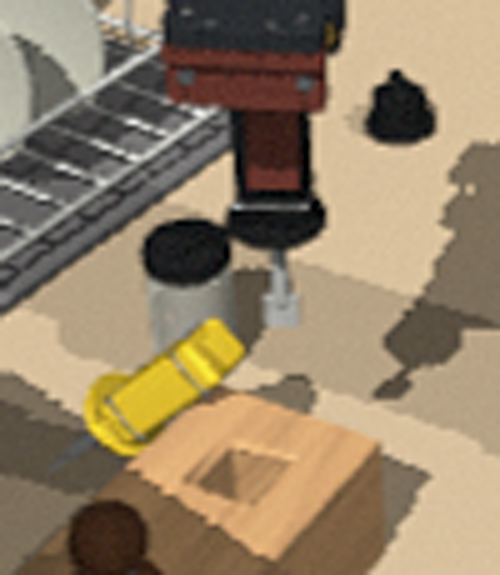

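Emit:
{"method": "servo_tool", "body": {"motion": [[-0.1, 0, 0, 0.05, 0.6, -0.2, -1], [0, 0, 0, 0, 0.5, 0, -1], [0, 0, 0, 0, 0.1, 0, -1], [0, 0, 0, 0, 0, 0, -1], [0, 0, 0, 0, 0, 0, -1]]}}

```text
clock: 14.38
position: [0.5969, 0.2157, 0.2292]
ee_rot: [3.034, 0.773, 0.042]
force: [-1.1, -0.3, -1.5]
opening: 0.0278
```

```bash
python3 st.py
```

```text
14.3833 [0.5969 0.2157 0.2292] [-1.1 -0.3 -1.5] 0.0278 yaw 28.6 z [ 0.028 -0.003 -1.   ] q [-0.11  0.43 -0.46  1.65  0.23  1.09 -1.71]
tip [0.6006 0.2168 0.1362] driver axis [-0.006  0.006  1.   ]
```

Emit:
{"method": "servo_tool", "body": {"motion": [[0, 0, 0.2, -0.1, 0.3, -0.3, -1], [0, 0, 0, 0, 0, -0.5, -1], [0, 0, 0, 0, 0, -0.5, -1], [0, 0, 0, 0, 0, 0, -1], [0, 0, 0, 0, 0, 0, -1]]}}

```text
clock: 14.8
position: [0.5942, 0.2225, 0.1892]
ee_rot: [3.025, 0.805, 0.046]
force: [0.7, 0.7, -0.2]
opening: 0.0279
```

```bash
python3 st.py
python3 - <<'E'
from h import *
s=manip.get_image("side");cv2.imwrite("pics/side14.png",s);crop(s,140,180,220,280,6,"pics/m2.png")
E
```

```text
14.8 [0.5942 0.2225 0.1892] [ 0.7  0.7 -0.2] 0.0279 yaw 29.8 z [ 0.031 -0.003 -1.   ] q [-0.13  0.47 -0.45  1.69  0.26  1.02 -1.72]
tip [0.5982 0.2237 0.0962] driver axis [-0.009  0.006  1.   ]
```

View pics/m2.png

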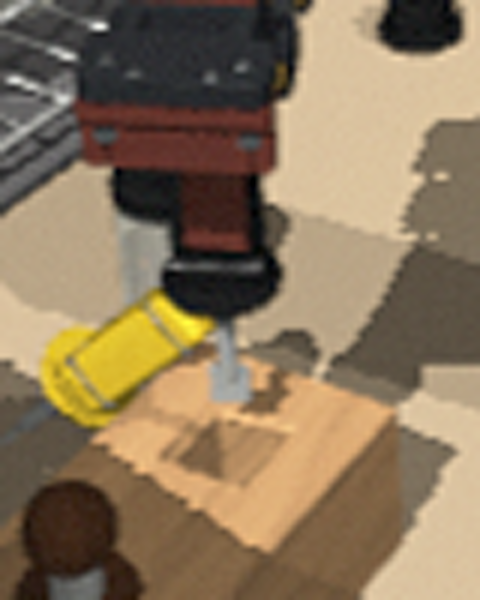

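Run:
```python
from h import *
print(proj("side",[.5982,.2237,.0962]),proj("side",[.5982,.2237,.075]),onz("side",178.3,246.8,.0962),onz("side",177.6,254.9,.075))
```

```text
[177.99770279 246.80465557] [178.560539   253.49832105] [0.59759209 0.22330213 0.0962    ] [0.59697828 0.22900227 0.075     ]
```

Projected down to hole height, the tip lands at (178.6,253.5) and the hole centre is about (177.7,254.3), so it is within about 3 mm. Lowering.

Emit:
{"method": "servo_tool", "body": {"motion": [[0, 0.1, 0, 0, 0.05, -0.4, -1], [0, 0, 0, 0, 0, -0.5, -1], [0, 0, 0, 0, 0, -0.5, -1], [0, 0, 0, 0, 0, 0, -1]]}}

```text
clock: 15.18
position: [0.5958, 0.2245, 0.1472]
ee_rot: [3.029, 0.805, 0.035]
force: [-0.7, -0.4, -1.5]
opening: 0.0279
```

```bash
python3 st.py
```

```text
15.1833 [0.5958 0.2245 0.1472] [-0.7 -0.4 -1.5] 0.0279 yaw 29.8 z [ 0.023 -0.001 -1.   ] q [-0.14  0.52 -0.44  1.72  0.28  0.95 -1.74]
tip [0.599  0.2258 0.0542] driver axis [-0.001  0.005  1.   ]
```

Emit:
{"method": "servo_tool", "body": {"motion": [[0, 0, 0, 0, -0.05, -0.4, -1], [0, 0, 0, 0, 0, -0.4, -1], [0, 0, 0, 0, 0, -0.2, -1], [0, 0, 0, 0, 0, 0, -1]]}}

```text
clock: 15.52
position: [0.5968, 0.2231, 0.1155]
ee_rot: [3.03, 0.804, 0.037]
force: [0.1, 0.0, -1.1]
opening: 0.0277
```

```bash
python3 st.py
```

```text
15.5167 [0.5968 0.2231 0.1155] [ 0.1  0.  -1.1] 0.0277 yaw 29.7 z [ 0.024 -0.    -1.   ] q [-0.15  0.55 -0.43  1.74  0.3   0.89 -1.76]
tip [0.6001 0.2245 0.0225] driver axis [-0.002  0.004  1.   ]
```

Emit:
{"method": "servo_tool", "body": {"motion": [[0, 0, 0, 0, 0, -0.15, -1], [0, 0, 0, 0, 0, -0.05, -1], [0, 0, 0, 0, 0, 0, -1]]}}

```text
clock: 15.77
position: [0.597, 0.2233, 0.109]
ee_rot: [3.03, 0.805, 0.037]
force: [-0.1, -0.3, -1.9]
opening: 0.0278
```

```bash
python3 st.py
```

```text
15.7667 [0.597  0.2233 0.109 ] [-0.1 -0.3 -1.9] 0.0278 yaw 29.7 z [ 0.025 -0.    -1.   ] q [-0.15  0.56 -0.43  1.74  0.31  0.88 -1.76]
tip [0.6004 0.2248 0.016 ] driver axis [-0.003  0.004  1.   ]
```

Emit:
{"method": "servo_tool", "body": {"motion": [[0, 0, 0, 0, 0, -0.05, -1], [0, 0, 0, 0, 0, -0.03, -1], [0, 0, 0, 0, 0, 0, -1]]}}

```text
clock: 16.02
position: [0.5976, 0.2237, 0.1085]
ee_rot: [3.03, 0.804, 0.04]
force: [-0.2, -0.6, -0.7]
opening: 0.0276
```

Emit:
{"method": "servo_tool", "body": {"motion": [[0, 0, 0, 0, 0, -0.02, -1], [0, 0, 0, 0, 0, 0, 0], [0, 0, 0, 0, 0, 0, 1], [0, 0, 0, 0, 0, 0, 1], [0, 0, 0, 0, 0, 0, 1]]}}

```text
clock: 16.43
position: [0.5989, 0.2244, 0.1093]
ee_rot: [3.03, 0.804, 0.046]
force: [-0.8, 0.9, 0.5]
opening: 0.0512
```

Emit:
{"method": "servo_tool", "body": {"motion": [[0, 0, 0, 0, 0, 0, 1], [0, 0, 0, 0, 0, 0, 1], [0, 0, 0, 0, 0, 0, 1], [0, 0, 0, 0, 0, 0, 1], [0, 0, 0, 0, 0, 0, 1]]}}

```text
clock: 16.85
position: [0.5991, 0.2246, 0.1094]
ee_rot: [3.03, 0.805, 0.046]
force: [1.1, 0.5, 0.2]
opening: 0.0844
```

Emit:
{"method": "servo_tool", "body": {"motion": [[0, 0, 0, 0, 0, 0, 1], [0, 0, 0, 0, 0, 0, 1], [0, 0, 0, 0, 0, 0, 1]]}}

```text
clock: 17.1
position: [0.5991, 0.2246, 0.1094]
ee_rot: [3.03, 0.805, 0.046]
force: [-0.4, -0.5, -0.3]
opening: 0.0878
```

```bash
python3 st.py
python3 - <<'E'
from h import *
s=manip.get_image("side");cv2.imwrite("pics/side15.png",s);crop(s,130,170,230,280,5,"pics/n1.png")
E
```

```text
17.1 [0.5991 0.2246 0.1094] [-0.4 -0.5 -0.3] 0.0878 yaw 29.7 z [ 0.03   0.002 -1.   ] q [-0.15  0.56 -0.43  1.74  0.31  0.88 -1.76]
tip [0.6029 0.2262 0.0164] driver axis [-0.008  0.002  1.   ]
```

View pics/n1.png

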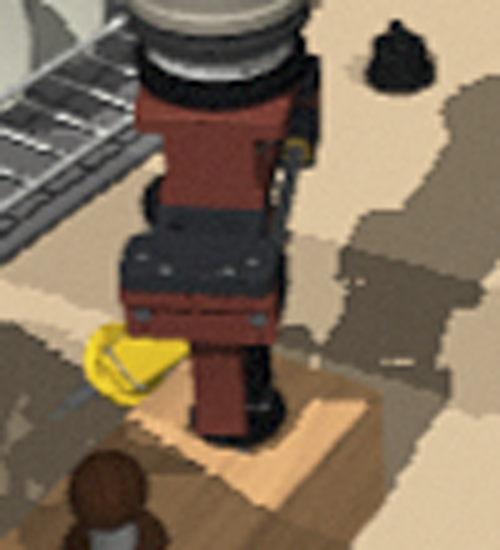

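The driver stands in its hole and is released. Retreating straight up.

Emit:
{"method": "servo_tool", "body": {"motion": [[0, 0, 0, 0, 0, 0.3, 1], [0, 0, 0, 0, 0, 0.5, 1], [0, 0, 0, 0, 0, 0.6, 1], [0, 0, 0, 0, 0, 0.8, 1], [0, 0, 0, 0, 0, 0.8, 1]]}}

```text
clock: 17.57
position: [0.595, 0.2227, 0.1985]
ee_rot: [3.029, 0.806, 0.028]
force: [0.6, -0.1, -0.8]
opening: 0.0881
```

Emit:
{"method": "servo_tool", "body": {"motion": [[0, 0, 0, -0.2, -0.5, 0.5, 1], [0, 0, 0, -0.2, -0.9, 0.3, 1], [0, 0, 0, -0.2, -0.9, 0, 1], [0, 0, 0, -0.2, -0.9, 0, 1], [0, 0, 0, -0.2, -0.9, 0, 1]]}}

```text
clock: 17.98
position: [0.5665, 0.1072, 0.2352]
ee_rot: [3.029, 0.827, 0.054]
force: [0.3, -0.3, 0.4]
opening: 0.0881
```

Emit:
{"method": "servo_tool", "body": {"motion": [[0, 0, 0, -0.2, -0.9, 0, 1], [0, 0, 0, -0.2, -0.9, 0, 1], [0, 0, 0, 0, 0, 0, 1], [0, 0, 0, 0, 0, 0, 1], [0, 0, 0, 0, 0, 0, 1]]}}

```text
clock: 18.4
position: [0.5533, 0.0431, 0.2396]
ee_rot: [3.029, 0.811, 0.059]
force: [0.4, -0.2, 0.5]
opening: 0.0879
```

```bash
python3 st.py
python3 - <<'E'
from h import *
s=manip.get_image("side");cv2.imwrite("pics/side16.png",s);crop(s,110,180,235,280,5,"pics/n2.png")
t=manip.get_image("top");cv2.imwrite("pics/top16.png",t);crop(t,100,140,320,230,3,"pics/n3.png")
a=cv2.imread("pics/side0.png").max(axis=2);b=s.max(axis=2)
for v in range(228,258,6):
    for g in(a,b):
        c=np.where(g[v,165:195]<45)[0]+165; print(v,c.min(),c.max(),end=" | ")
    print()
E
```

```text
18.4 [0.5533 0.0431 0.2396] [ 0.4 -0.2  0.5] 0.0879 yaw 30.0 z [ 0.038  0.004 -0.999] q [ 0.18  0.28 -0.44  1.83  0.14  1.03 -1.37]
tip [0.5578 0.045  0.1466] driver axis [-0.016 -0.001  1.   ]
228 169 182 | 228 169 182 | 
234 169 183 | 234 169 182 | 
240 170 183 | 240 169 183 | 
246 171 184 | 246 170 183 | 
252 169 187 | 252 168 186 |
```

View pics/n2.png

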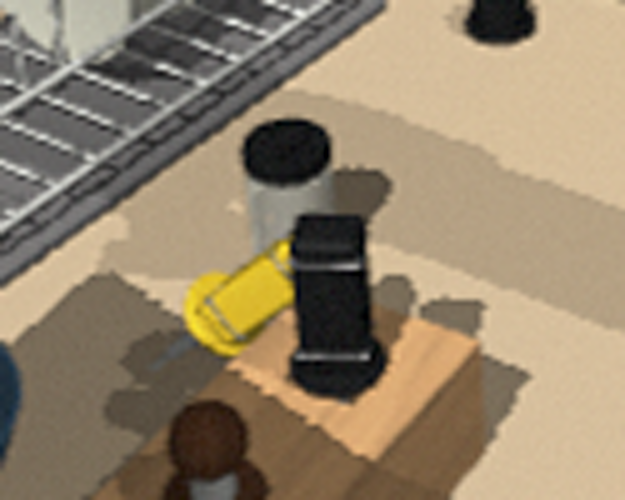

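View pics/n3.png

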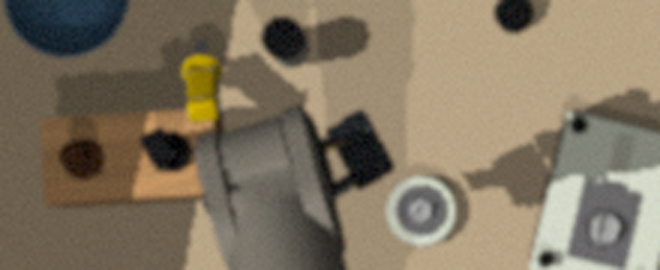

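The driver stands upright in its own hole, with its outline within 1 px of the start picture. The screw's slot is along the scale's long side and the robot touches nothing. Handing in.

```bash
python3 -c "
from rig import manip
print(manip.job_done())"
```

```text
the job is handed in; nothing more can be done
None
```

The scale's screw is turned to its stop and the screwdriver is back in its own hole, upright and released. I handed the job in at about 18.5 s; no verdict was reported.

**What I did:** I gripped the handle on its flats (28 mm opening) and lowered the blade into the slot. I pushed the screw down by roughly 4.5 mm with about 10 N, turned it clockwise about 73°, then returned the driver and let go.

**Last checks:**
- **Screw:** the moment jumped to 0.28 N m at the end of the turn, so it met its stop. The top view showed the slot within about 2° of the scale's long side. The side view put it about 4° short, still inside the locked range; that view had also read 8° off the top view before the turn.
- **Push during the turn:** the force eased to 5 N at one point early on, roughly 2.5 mm of depression. I pressed harder again for the rest of the turn.
- **Driver:** its outline in the side picture is within 1 px (about 2 mm) of the start picture, and it stands upright on its guard. The gripper is clear of everything.

**Unexpected:** the yellow look-alike beside the block fell over early on without the arm touching it. It stayed on the work surface, lying against the block.

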